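# Line up the sample tins by size

## Robot

A 6-joint arm with a two-finger parallel gripper is mounted at the origin on the work surface. World frame = base frame: x ahead of the robot, y to its left, z up, the work surface at z = 0. Lengths are in m, angles in rad, forces in N, time in s.
With the tool pointing down it reaches from about 0.375 to 0.975 m from the base axis. Payload 3.8 kg.
Tool frame: the origin (TCP) lies on the mounting face of the last link; the fingertips stand 173 mm ahead of it and the grasp point (between the pads) lies 155 mm ahead of it (bot.hold_point_z is the distance from the TCP to the grasp point, in m); z points along the fingers, y is the line along which they close (so a half turn about z gives the same grasp; the last joint's range is limited). The gripper opens to 85 mm and grips with 20 to 120 N. Pads are 22 mm wide; open, the fingers measure 114 mm over their backs; the gripper's body (76 mm by 85 mm) begins 54 mm behind the grasp point. The pads swing forward as they close: fully open they stand 13 mm farther back than shut.
Start: joints at [-1.379, 0.264, 1.604, -0, 1.274, -0.037], TCP at [0.153, -0.657, 0.405] pointing down, gripper open.
Joint ranges: [-2.63, 2.63], [-0.94, 2.18], [0.31, 2.57], [-1.31, 4.45], [0, 2.66], [-2.55, 2.55]. Speed limits (rad/s): [2.57, 2.57, 3.14, 3.14, 3.14, 3.14].

## Interface

Orientations are given as a rotation vector (axis times angle).
In Python, from workcell import bot, optics gives the robot as it stands.
- The arm moves only by the shell command python3 -m jog 'ROWS' [OPENING] [FORCE]. ROWS is JSON, a list of rows, each an object of numbers: "dx", "dy", "dz": the shift along the tool's x, y, z in mm; "ax", "ay", "az": the turn, a rotation vector about the tool's x, y, z in degrees. A call has 1 to 20 rows; each row shifts and turns the commanded pose from where the row before left it, along the tool's axes as they then stand; what a row does not reach is not made up. A row lasts 1/12 s, in which the tool goes at most 41.7 mm and 7.16 degrees, less where a joint would pass 70% of its speed; a pose out of reach is approached as far as the arm can. A call with a gripper value outside its range is refused whole. OPENING is the opening, from 0 (shut) to 1 (fully open), set as the call begins (- or left out, the last holds). The fingers move at their own pace and stop on an object; FORCE is the grip in N (left out, the last holds). Time passes only in rows, so rows that do not move let the fingers close. It gives the time, the measured TCP pose, the force, the opening and the grip force at its end, in the units of the state.
- bot.read_state(): the state, without advancing time (a new reading comes with each control period).
- optics.read_camera(name): name is "scene" or "top"; returns a dict with "img" (420x560x3 uint8, red, green, blue), "vertical_fov" (degrees; the focal length in pixels is half the picture's height over the tangent of half this angle, whatever the lens; pixels are square), "cx", "cy" (the principal point, pixels), "R" (3x3) and "t" (3): a world point X has camera coordinates R X + t. Camera axes: x right, y down, z forward; pixel columns grow to the right and rows downward; lengths in m; the calibration is good to about 2 mm. A picture is of the moment at which its call begins. There is no depth.
- bot.finish_job(): hands the job in; it is judged then, once.
The state is a dict: "time": time; "q": joint angles; "joint_vel": joint speeds; "joint_torque": joint torques, N m; "tool_pos": TCP position; "tcp_rot": TCP orientation; "wrist_force": force on the tool from outside, world axes, zero at the start; "torque": the same for the moment, N m; "width": opening from 0.0 (shut) to 1.0 (fully open); "grip_force": force on a finger pad.
Only numpy, scipy, OpenCV 4.12 (cv2) and the standard library are available. Lean on these libraries where they do the work, as an engineer would, in place of code of your own. Each camera call takes 0.05 s, during which the arm holds its last target. There are 200 camera calls.

## Task

Line up the four closed sample tins by size on the cork pads of the blue board, one tin centred on each pad: the smallest on the pad next to the red stud, then each larger one in turn, the largest at the far end. Keep the tins upright throughout, leave them standing free, and leave the glass beaker where it is.

Things in the scene. Friction and masses are not known exactly. Their poses are not given: they have to be found in the camera images.
- tin_34: the smallest of four loose closed bare-metal sample tins with yellow lids: plain upright cylinder 34 mm in diameter, 30 mm tall, lid fixed on. Origin: centre of its underside, z up; round, so yaw means nothing
- tin_44: the second smallest of four loose closed bare-metal sample tins with yellow lids: plain upright cylinder 44 mm in diameter, 36 mm tall, lid fixed on. Origin: centre of its underside, z up; round, so yaw means nothing
- tin_54: the second largest of four loose closed bare-metal sample tins with yellow lids: plain upright cylinder 54 mm in diameter, 42 mm tall, lid fixed on. Origin: centre of its underside, z up; round, so yaw means nothing
- tin_64: the largest of four loose closed bare-metal sample tins with yellow lids: plain upright cylinder 64 mm in diameter, 48 mm tall, lid fixed on. Origin: centre of its underside, z up; round, so yaw means nothing
- pad_1: one of four identical round cork pads, 72 mm in diameter, 4 mm thick, fixed in a straight row 85 mm apart (pad_1, 2, 3, 4 in that order along the row) on a blue board 110 x 430 mm, 8 mm thick, lying on the bench. Origin: centre of the pad's underside, which is 8 mm above the bench; the pad's top is 4 mm above the origin. Its y axis runs along the row from pad_1 towards pad_4
- pad_2: one of four identical round cork pads, 72 mm in diameter, 4 mm thick, fixed in a straight row 85 mm apart (pad_1, 2, 3, 4 in that order along the row) on a blue board 110 x 430 mm, 8 mm thick, lying on the bench. Origin: centre of the pad's underside, which is 8 mm above the bench; the pad's top is 4 mm above the origin. Its y axis runs along the row from pad_1 towards pad_4
- pad_3: one of four identical round cork pads, 72 mm in diameter, 4 mm thick, fixed in a straight row 85 mm apart (pad_1, 2, 3, 4 in that order along the row) on a blue board 110 x 430 mm, 8 mm thick, lying on the bench. Origin: centre of the pad's underside, which is 8 mm above the bench; the pad's top is 4 mm above the origin. Its y axis runs along the row from pad_1 towards pad_4
- pad_4: one of four identical round cork pads, 72 mm in diameter, 4 mm thick, fixed in a straight row 85 mm apart (pad_1, 2, 3, 4 in that order along the row) on a blue board 110 x 430 mm, 8 mm thick, lying on the bench. Origin: centre of the pad's underside, which is 8 mm above the bench; the pad's top is 4 mm above the origin. Its y axis runs along the row from pad_1 towards pad_4
- red_stud: red round stud, 30 mm in diameter, 12 mm tall, fixed on the board at one end of the row (either end), in line with the pads and 65 mm beyond the centre of the end pad; a like grey stud (not listed) marks the other end. Origin: centre of its underside
- beaker: empty glass beaker (bystander, loose) standing beyond the +y end of the board, 72 mm across the rim, 100 mm tall. Origin: centre of its underside
There are look-alikes about, which are no part of the job. What is shaped like the tin_34 but purple is not meant.

How it is judged:
At the end, for the whole second after the job is handed in: Counted from the red stud, the pads carry the 34, 44, 54 and 64 mm tins in that order; each tin's centre is within 12 mm (horizontally) of its pad's centre, it stands flat on the pad (underside within 1 to 8 mm above the pad's underside, tilt under 0.1 rad), at rest (under 0.02 m/s) and released (z of tin_34 in the frame of pad_1 between 0.001 and 0.008 m and angle between each of tin_34, tin_44, tin_54, tin_64's own z axis and vertical below 0.1 rad and linear speed of each of tin_34, tin_44, tin_54, tin_64 below 0.02 m/s and contact force between each of tin_34, tin_44, tin_54, tin_64 and the fingers below 0.05 N and z of tin_44 in the frame of pad_1 between 0.001 and 0.008 m and z of tin_54 in the frame of pad_1 between 0.001 and 0.008 m and z of tin_64 in the frame of pad_1 between 0.001 and 0.008 m and ((horizontal distance between red_stud and pad_1 below 0.1 m and horizontal distance between tin_34 and pad_1 below 0.012 m and horizontal distance between tin_44 and pad_2 below 0.012 m and horizontal distance between tin_54 and pad_3 below 0.012 m and horizontal distance between tin_64 and pad_4 below 0.012 m) or (horizontal distance between red_stud and pad_4 below 0.1 m and horizontal distance between tin_34 and pad_4 below 0.012 m and horizontal distance between tin_44 and pad_3 below 0.012 m and horizontal distance between tin_54 and pad_2 below 0.012 m and horizontal distance between tin_64 and pad_1 below 0.012 m))); the robot touches nothing.
It fails at once if a tin is tipped over or laid on its side (angle between any of tin_34, tin_44, tin_54, tin_64's own z axis and vertical above 0.6 rad).
It fails at once if the beaker is shifted by more than 20 mm (distance of beaker from where it was at the start of the episode above 0.02 m).
It also fails if it takes over 99 s, if anything falls off the work surface, if the arm or the gripper's body presses on something with over 40 N, if the wrist force passes 120 N, or if a joint passes its speed limit or range.

## Working session

There is one attempt and no reset: what is moved stays moved. The work goes in short steps, Python scripts to look and compute and a shell command to move; the robot and the scene stay as the last step left them, time stands still between calls to the robot, and variables do not carry over. Pictures are saved under pics/ and viewed, at most 14 in all, crops included, and the job is handed in when it is done.

```bash
ls; mkdir -p pics; python3 - <<'E'
from workcell import bot, optics
import cv2
for n in("scene","top"):
    c=optics.read_camera(n); cv2.imwrite(f"pics/{n}0.png",c["img"][:,:,::-1]); print({k:v for k,v in c.items() if k!="img"})
s=bot.read_state();print(s)
E
```

```text
pics
{'vertical_fov': 43.781418512815804, 'cx': 276.3331378838474, 'cy': 208.389202616987, 'R': array([[-0.35286077,  0.9355833 ,  0.01315914],
       [ 0.76815862,  0.29768834, -0.56684564],
       [-0.53424864, -0.18990928, -0.82371892]]), 't': array([ 0.11227149, -0.38854712,  1.56219683])}
{'vertical_fov': 49.686828730021666, 'cx': 281.4252003598629, 'cy': 209.28708731105792, 'R': array([[-0.03203473, -0.99947347,  0.00515276],
       [-0.97436486,  0.03008053, -0.22295356],
       [ 0.22268117, -0.01216293, -0.97481545]]), 't': array([0.10182379, 0.49919304, 0.85783109])}
{'time': 0.1, 'q': array([-1.37892163e+00,  2.64684558e-01,  1.60526175e+00, -1.92806075e-05,
        1.27368284e+00, -3.68715006e-02]), 'joint_vel': array([-0.00160672, -0.00187301, -0.00324576, -0.00053348, -0.00076409,
        0.00039883]), 'joint_torque': array([ 9.56102740e-04, -5.16706574e+01, -3.68589413e+01, -2.12366035e-05,
        6.30435461e-03,  1.86400757e-05]), 'tool_pos': array([ 0.15301479, -0.65710675,  0.40346848]), 'tcp_rot': array([-3.11905041e+00, -3.58308102e-01,  2.76357221e-04]), 'wrist_force': array([-0.23200563,  1.34287507, -0.19672242]), 'torque': array([-0.02331296, -0.02289435, -0.03744717]), 'grip_force': 0.0, 'width': 1.0017994791680118}
```

View pics/top0.png

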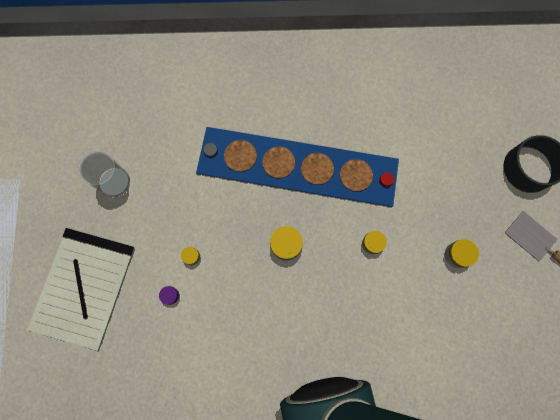

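View pics/scene0.png

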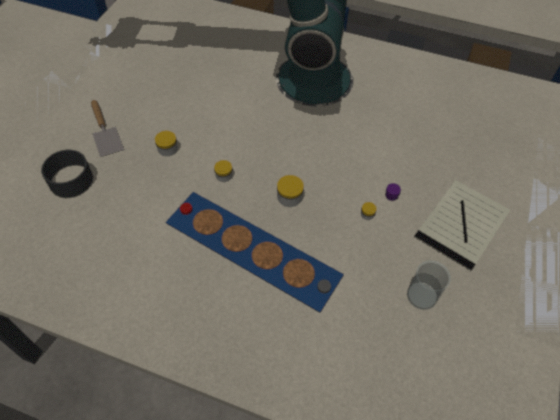

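The top view shows yellow lids at (190,256), (375,242), (464,253) and (286,243). The pads run from (240,156) to (356,175), the red stud is at (387,180) and the beaker is near (112,180). The scene view agrees, with the red stud at (186,209). Next I'll measure these in both cameras.

```bash
cat >h.py <<'E'
import numpy as np, cv2
from workcell import bot, optics
def ray(c,u,v,z):
    f=210/np.tan(np.radians(c["vertical_fov"])/2)
    d=c["R"].T@np.array([(u-c["cx"])/f,(v-c["cy"])/f,1]); o=-c["R"].T@c["t"]
    return o+d*(z-o[2])/d[2]
def blobs(c,lo,hi,amin=60):
    m=cv2.inRange(cv2.cvtColor(c["img"],cv2.COLOR_RGB2HSV),lo,hi)
    n,_,st,ce=cv2.connectedComponentsWithStats(m)
    return sorted([(st[i,4],*ce[i]) for i in range(1,n) if st[i,4]>=amin],reverse=True)
YEL=((20,150,80),(32,255,255)); COR=((5,80,60),(18,200,255)); RED=((0,200,90),(4,255,255))
E
python3 - <<'E'
from h import *
for n in("scene","top"):
    c=optics.read_camera(n);print(n)
    for (a,u,v),z,d in zip(blobs(c,*YEL),(.048,.042,.036,.030),(64,54,44,34)):
        p=ray(c,u,v,z); f=210/np.tan(np.radians(c["vertical_fov"])/2); D=(c["R"]@p+c["t"])[2]
        print(d,a,round(u),round(v),p.round(4),"diam~",round(2000*np.sqrt(a/np.pi/abs(c["R"][2,2]))*D/f,1))
    for a,u,v in blobs(c,*COR,150): print("cork",a,round(u),round(v),ray(c,u,v,.012).round(4))
    for a,u,v in blobs(c,*RED,20): print("red",a,round(u),round(v),ray(c,u,v,.018).round(4))
    u,v=((428,287),(107,176))[n=="top"]; print("beaker~",ray(c,u,v,.05))
E
```

```text
scene
64 453 290 186 [0.4399 0.0806 0.048 ] diam~ 64.4
54 266 165 139 [ 0.4089 -0.2767  0.042 ] diam~ 52.8
44 196 223 168 [ 0.4373 -0.1002  0.036 ] diam~ 43.9
34 138 368 208 [0.4213 0.276  0.03  ] diam~ 35.2
cork 668 298 273 [0.6366 0.1732 0.012 ]
cork 630 267 255 [0.6196 0.0899 0.012 ]
cork 597 237 238 [0.6024 0.0071 0.012 ]
cork 556 207 222 [ 0.5852 -0.0762  0.012 ]
cork 315 488 56 [-0.2809  0.4717  0.012 ]
cork 162 97 112 [ 0.3663 -0.5146  0.012 ]
red 61 186 208 [ 0.572 -0.14   0.018]
beaker~ [0.5882909  0.44901812 0.05      ]
top
64 834 286 242 [0.4359 0.0791 0.048 ] diam~ 66.0
54 602 464 252 [ 0.4052 -0.2783  0.042 ] diam~ 56.3
44 390 375 241 [ 0.4339 -0.1017  0.036 ] diam~ 45.8
34 243 189 255 [0.4186 0.275  0.03  ] diam~ 36.1
cork 806 356 175 [ 0.5833 -0.077   0.012 ]
cork 798 317 168 [0.6008 0.006  0.012 ]
cork 789 278 162 [0.6177 0.0889 0.012 ]
cork 780 240 155 [0.635  0.1719 0.012 ]
red 123 387 179 [ 0.5706 -0.1411  0.018 ]
beaker~ [0.58489738 0.44273148 0.05      ]
```

```bash
cat >>h.py <<'E'
from scipy.spatial.transform import Rotation as Ro
ROW=np.array([.203,.979])
T={64:(.438,.080),54:(.407,-.2775),44:(.4355,-.101),34:(.420,.2755)}
P={64:(.6358,.1725),54:(.6186,.0894),44:(.6016,.0065),34:(.5843,-.0766)}
def to(x,y,z):
    s=bot.read_state(); R=Ro.from_rotvec(s["tcp_rot"]).as_matrix()
    d=1000*R.T@(np.array([x,y,z])-s["tool_pos"])
    print("delta tool mm",d.round(1),"len",round(np.linalg.norm(d[:2])),"yaw_x",np.degrees(np.arctan2(R[1,0],R[0,0])).round(2),"tilt",np.degrees(np.arccos(-R[2,2])).round(2),"w",round(s["width"],3),"t",s["time"])
E
python3 -m jog '[{"az":-6.5,"dz":12},{"az":-6.5,"dz":12},{"az":-6.5,"dz":12},{"az":-6.5,"dz":12},{"az":-6.5,"dz":12},{"az":-6.5,"dz":12},{"az":-6.5,"dz":12},{"az":-6.5,"dz":12},{"az":-6.5,"dz":12},{"az":-6.5,"dz":12},{},{}]' 1 40
python3 -c "
from h import *
to(*T[54],.28)"
```

```text
delta tool mm [ 333.4 -312.   124.3] len 457 yaw_x 13.11 tilt 0.08 w 0.996 t 0.2invalid input
```

```bash

python3 -m jog '[{"az":-6.5,"dz":12},{"az":-6.5,"dz":12},{"az":-6.5,"dz":12},{"az":-6.5,"dz":12},{"az":-6.5,"dz":12},{"az":-6.5,"dz":12},{"az":-6.5,"dz":12},{"az":-6.5,"dz":12},{"az":-6.5,"dz":12},{"az":-6.5,"dz":12},{"dz":0},{"dz":0}]' 1 40
python3 -c "
from h import *
to(*T[54],.28)"
```

```text
delta tool mm [ 333.4 -312.   124.3] len 457 yaw_x 13.11 tilt 0.08 w 0.996 t 0.2invalid input
```

```bash

python3 -m jog '[{"dx":0,"dy":0,"dz":12,"ax":0,"ay":0,"az":-6.5}]'; echo " A $?"
python3 -m jog '[{"dz":12,"az":-6.5}]' 1.0; echo " B $?"
python3 -m jog '[{"dz":12,"az":-6.5}]' 1.0 40; echo " C $?"
python3 -c "
from h import *
to(*T[54],.28)"
```

```text
time: 0.28
tool_pos: [0.1532, -0.6581, 0.3951]
tcp_rot: [3.091, 0.535, 0.0]
wrist_force: [-0.7, -0.4, 0.7]
width: 1.0
grip_force: 0.0
 A 0
 B 1
 C 1
delta tool mm [ 367.  -273.6  113.7] len 458 yaw_x 19.65 tilt 0.25 w 1.0 t 0.2833invalid input
invalid input
```

All six keys seem to be required in each row.

```bash

python3 -m jog '[{"dx":0,"dy":0,"dz":12,"ax":0,"ay":0,"az":-6.5},{"dx":0,"dy":0,"dz":12,"ax":0,"ay":0,"az":-6.5},{"dx":0,"dy":0,"dz":12,"ax":0,"ay":0,"az":-6.5},{"dx":0,"dy":0,"dz":12,"ax":0,"ay":0,"az":-6.5},{"dx":0,"dy":0,"dz":12,"ax":0,"ay":0,"az":-6.5},{"dx":0,"dy":0,"dz":12,"ax":0,"ay":0,"az":-6.5},{"dx":0,"dy":0,"dz":12,"ax":0,"ay":0,"az":-6.5},{"dx":0,"dy":0,"dz":12,"ax":0,"ay":0,"az":-6.5},{"dx":0,"dy":0,"dz":12,"ax":0,"ay":0,"az":-6.5},{"dx":0,"dy":0,"dz":0,"ax":0,"ay":0,"az":0},{"dx":0,"dy":0,"dz":0,"ax":0,"ay":0,"az":0}]' 1.0 40
python3 -c "
from h import *
to(*T[54],.28)"
```

```text
time: 1.2
tool_pos: [0.153, -0.6569, 0.2835]
tcp_rot: [-2.441, -1.974, -0.002]
wrist_force: [0.7, 1.0, -0.3]
width: 0.997
grip_force: 0.0
delta tool mm [424.1 169.1   4.3] len 457 yaw_x 77.93 tilt 0.15 w 0.997 t 1.2
```

```bash

python3 -m jog '[{"dx":30.3,"dy":12.1,"dz":0,"ax":0,"ay":0,"az":0},{"dx":30.3,"dy":12.1,"dz":0,"ax":0,"ay":0,"az":0},{"dx":30.3,"dy":12.1,"dz":0,"ax":0,"ay":0,"az":0},{"dx":30.3,"dy":12.1,"dz":0,"ax":0,"ay":0,"az":0},{"dx":30.3,"dy":12.1,"dz":0,"ax":0,"ay":0,"az":0},{"dx":30.3,"dy":12.1,"dz":0,"ax":0,"ay":0,"az":0},{"dx":30.3,"dy":12.1,"dz":0,"ax":0,"ay":0,"az":0},{"dx":30.3,"dy":12.1,"dz":0,"ax":0,"ay":0,"az":0},{"dx":30.3,"dy":12.1,"dz":0,"ax":0,"ay":0,"az":0},{"dx":30.3,"dy":12.1,"dz":0,"ax":0,"ay":0,"az":0},{"dx":30.3,"dy":12.1,"dz":0,"ax":0,"ay":0,"az":0},{"dx":30.3,"dy":12.1,"dz":0,"ax":0,"ay":0,"az":0},{"dx":30.3,"dy":12.1,"dz":0,"ax":0,"ay":0,"az":0},{"dx":30.3,"dy":12.1,"dz":0,"ax":0,"ay":0,"az":0},{"dx":0,"dy":0,"dz":0,"ax":0,"ay":0,"az":0},{"dx":0,"dy":0,"dz":0,"ax":0,"ay":0,"az":0}]'
python3 -c "
from h import *
to(*T[54],.179)"
```

```text
time: 2.53
tool_pos: [0.4074, -0.2762, 0.286]
tcp_rot: [2.436, 1.98, 0.001]
wrist_force: [0.4, -0.5, 0.3]
width: 1.002
grip_force: 0.0
delta tool mm [ -1.2  -0.4 107. ] len 1 yaw_x 78.19 tilt 0.14 w 1.002 t 2.5333
```

```bash

python3 -m jog '[{"dx":-1,"dy":0,"dz":25,"ax":0,"ay":0,"az":0},{"dx":0,"dy":0,"dz":25,"ax":0,"ay":0,"az":0},{"dx":0,"dy":0,"dz":25,"ax":0,"ay":0,"az":0},{"dx":0,"dy":0,"dz":18,"ax":0,"ay":0,"az":0},{"dx":0,"dy":0,"dz":10,"ax":0,"ay":0,"az":0},{"dx":0,"dy":0,"dz":0,"ax":0,"ay":0,"az":0},{"dx":0,"dy":0,"dz":0,"ax":0,"ay":0,"az":0}]'
python3 -m jog '[{"dx":0,"dy":0,"dz":0,"ax":0,"ay":0,"az":0},{"dx":0,"dy":0,"dz":0,"ax":0,"ay":0,"az":0},{"dx":0,"dy":0,"dz":0,"ax":0,"ay":0,"az":0},{"dx":0,"dy":0,"dz":0,"ax":0,"ay":0,"az":0},{"dx":0,"dy":0,"dz":0,"ax":0,"ay":0,"az":0},{"dx":0,"dy":0,"dz":0,"ax":0,"ay":0,"az":0},{"dx":0,"dy":0,"dz":0,"ax":0,"ay":0,"az":0},{"dx":0,"dy":0,"dz":0,"ax":0,"ay":0,"az":0},{"dx":0,"dy":0,"dz":0,"ax":0,"ay":0,"az":0},{"dx":0,"dy":0,"dz":0,"ax":0,"ay":0,"az":0}]' 0.0 40
python3 -c "
from h import *
to(*P[54],.28)"
```

```text
time: 3.12
tool_pos: [0.4059, -0.279, 0.1819]
tcp_rot: [-2.441, -1.977, 0.0]
wrist_force: [0.4, -0.2, -0.1]
width: 1.001
grip_force: 0.0
time: 3.95
tool_pos: [0.4068, -0.2788, 0.1834]
tcp_rot: [2.437, 1.978, 0.0]
wrist_force: [-1.2, -0.1, 5.8]
width: 0.622
grip_force: 41.7
delta tool mm [403.8 131.7 -97. ] len 425 yaw_x 78.12 tilt 0.16 w 0.622 t 3.95
```

```bash

python3 -m jog '[{"dx":0,"dy":0,"dz":-12,"ax":0,"ay":0,"az":0},{"dx":0,"dy":0,"dz":-25,"ax":0,"ay":0,"az":0},{"dx":0,"dy":0,"dz":-30,"ax":0,"ay":0,"az":0},{"dx":12,"dy":4,"dz":-20,"ax":0,"ay":0,"az":0},{"dx":26,"dy":8.5,"dz":-10,"ax":0,"ay":0,"az":0},{"dx":26,"dy":8.5,"dz":0,"ax":0,"ay":0,"az":0},{"dx":26,"dy":8.5,"dz":0,"ax":0,"ay":0,"az":0},{"dx":26,"dy":8.5,"dz":0,"ax":0,"ay":0,"az":0},{"dx":26,"dy":8.5,"dz":0,"ax":0,"ay":0,"az":0},{"dx":26,"dy":8.5,"dz":0,"ax":0,"ay":0,"az":0},{"dx":26,"dy":8.5,"dz":0,"ax":0,"ay":0,"az":0},{"dx":26,"dy":8.5,"dz":0,"ax":0,"ay":0,"az":0},{"dx":26,"dy":8.5,"dz":0,"ax":0,"ay":0,"az":0},{"dx":26,"dy":8.5,"dz":0,"ax":0,"ay":0,"az":0},{"dx":26,"dy":8.5,"dz":0,"ax":0,"ay":0,"az":0},{"dx":26,"dy":8.5,"dz":0,"ax":0,"ay":0,"az":0},{"dx":26,"dy":8.5,"dz":0,"ax":0,"ay":0,"az":0},{"dx":26,"dy":8.5,"dz":0,"ax":0,"ay":0,"az":0},{"dx":26,"dy":8.5,"dz":0,"ax":0,"ay":0,"az":0},{"dx":16,"dy":7,"dz":0,"ax":0,"ay":0,"az":0}]'
python3 -m jog '[{"dx":0,"dy":0,"dz":0,"ax":0,"ay":0,"az":0},{"dx":0,"dy":0,"dz":0,"ax":0,"ay":0,"az":0},{"dx":0,"dy":0,"dz":0,"ax":0,"ay":0,"az":0}]'
python3 - <<'E'
from h import *
to(*P[54],.196)
c=optics.read_camera("scene");cv2.imwrite("pics/s1.png",c["img"][:,:,::-1])
E
```

```text
time: 5.62
tool_pos: [0.6283, 0.1048, 0.2788]
tcp_rot: [-2.438, -1.981, -0.002]
wrist_force: [0.3, -0.2, -0.9]
width: 0.618
grip_force: 42.8
time: 5.87
tool_pos: [0.6271, 0.1021, 0.2783]
tcp_rot: [-2.439, -1.98, 0.002]
wrist_force: [0.2, 0.2, -2.4]
width: 0.622
grip_force: 42.8
delta tool mm [-14.1  -5.6  82.3] len 15 yaw_x 78.13 tilt 0.08 w 0.622 t 5.8667
```

View pics/s1.png

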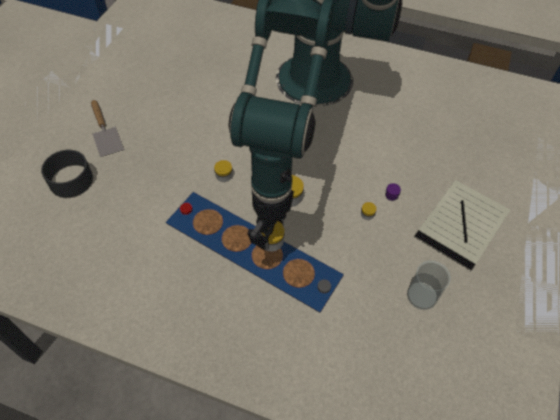

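The 54 mm tin is held over the third pad, near (270,240). I'll correct the 14 mm overshoot and lower it.

```bash

python3 -m jog '[{"dx":-7,"dy":-2.8,"dz":0,"ax":0,"ay":0,"az":0},{"dx":-7,"dy":-2.8,"dz":10,"ax":0,"ay":0,"az":0},{"dx":0,"dy":0,"dz":20,"ax":0,"ay":0,"az":0},{"dx":0,"dy":0,"dz":20,"ax":0,"ay":0,"az":0},{"dx":0,"dy":0,"dz":15,"ax":0,"ay":0,"az":0},{"dx":0,"dy":0,"dz":8,"ax":0,"ay":0,"az":0},{"dx":0,"dy":0,"dz":4,"ax":0,"ay":0,"az":0},{"dx":0,"dy":0,"dz":0,"ax":0,"ay":0,"az":0},{"dx":0,"dy":0,"dz":0,"ax":0,"ay":0,"az":0},{"dx":0,"dy":0,"dz":0,"ax":0,"ay":0,"az":0}]'
python3 -c "
from h import *
to(*P[54],.196)"
```

```text
time: 6.75
tool_pos: [0.62, 0.0896, 0.2029]
tcp_rot: [2.439, 1.978, 0.003]
wrist_force: [-0.1, 1.2, -2.4]
width: 0.618
grip_force: 42.8
delta tool mm [-0.5 -1.4  6.9] len 1 yaw_x 78.1 tilt 0.13 w 0.618 t 6.75
```

```bash

python3 -m jog '[{"dx":0,"dy":-1,"dz":2,"ax":0,"ay":0,"az":0},{"dx":0,"dy":0,"dz":2,"ax":0,"ay":0,"az":0},{"dx":0,"dy":0,"dz":0,"ax":0,"ay":0,"az":0},{"dx":0,"dy":0,"dz":0,"ax":0,"ay":0,"az":0}]'
python3 -m jog '[{"dx":0,"dy":0,"dz":1.5,"ax":0,"ay":0,"az":0},{"dx":0,"dy":0,"dz":0,"ax":0,"ay":0,"az":0},{"dx":0,"dy":0,"dz":0,"ax":0,"ay":0,"az":0}]'
python3 -m jog '[{"dx":0,"dy":0,"dz":1.5,"ax":0,"ay":0,"az":0},{"dx":0,"dy":0,"dz":0,"ax":0,"ay":0,"az":0},{"dx":0,"dy":0,"dz":0,"ax":0,"ay":0,"az":0}]'
```

```text
time: 7.08
tool_pos: [0.6183, 0.0901, 0.1978]
tcp_rot: [2.439, 1.98, 0.0]
wrist_force: [-0.8, -0.2, -2.2]
width: 0.617
grip_force: 42.8
time: 7.33
tool_pos: [0.6183, 0.09, 0.1961]
tcp_rot: [-2.439, -1.979, 0.0]
wrist_force: [-0.3, 0.2, -2.3]
width: 0.618
grip_force: 42.8
time: 7.58
tool_pos: [0.6186, 0.09, 0.1954]
tcp_rot: [2.439, 1.979, 0.001]
wrist_force: [-2.9, 0.7, 4.5]
width: 0.622
grip_force: 43.0
```

```bash

python3 -m jog '[{"dx":0,"dy":0,"dz":0,"ax":0,"ay":0,"az":0},{"dx":0,"dy":0,"dz":0,"ax":0,"ay":0,"az":0},{"dx":0,"dy":0,"dz":0,"ax":0,"ay":0,"az":0},{"dx":0,"dy":0,"dz":0,"ax":0,"ay":0,"az":0},{"dx":0,"dy":0,"dz":0,"ax":0,"ay":0,"az":0},{"dx":0,"dy":0,"dz":0,"ax":0,"ay":0,"az":0},{"dx":0,"dy":0,"dz":-10,"ax":0,"ay":0,"az":0},{"dx":0,"dy":0,"dz":-25,"ax":0,"ay":0,"az":0},{"dx":0,"dy":0,"dz":-25,"ax":0,"ay":0,"az":0},{"dx":0,"dy":0,"dz":-25,"ax":0,"ay":0,"az":0},{"dx":-28,"dy":-17.5,"dz":0,"ax":0,"ay":0,"az":0},{"dx":-28,"dy":-17.5,"dz":0,"ax":0,"ay":0,"az":0},{"dx":-28,"dy":-17.5,"dz":0,"ax":0,"ay":0,"az":0},{"dx":-28,"dy":-17.5,"dz":0,"ax":0,"ay":0,"az":0},{"dx":-28,"dy":-17.5,"dz":0,"ax":0,"ay":0,"az":0},{"dx":-28,"dy":-17.5,"dz":0,"ax":0,"ay":0,"az":0},{"dx":-28,"dy":-17.5,"dz":0,"ax":0,"ay":0,"az":0},{"dx":-28,"dy":-17.5,"dz":0,"ax":0,"ay":0,"az":0},{"dx":0,"dy":0,"dz":0,"ax":0,"ay":0,"az":0},{"dx":0,"dy":0,"dz":0,"ax":0,"ay":0,"az":0}]' 1.0
python3 -c "
from h import *
to(*T[44],.178)
for n in('scene','top'):
    c=optics.read_camera(n)
    for a,u,v in blobs(c,*YEL): print(n,a,ray(c,u,v,.054).round(4))"
```

```text
time: 9.25
tool_pos: [0.4344, -0.1013, 0.2804]
tcp_rot: [2.442, 1.975, 0.001]
wrist_force: [1.3, -0.1, 0.2]
width: 0.996
grip_force: 0.0
delta tool mm [  0.5   0.9 102.4] len 1 yaw_x 77.92 tilt 0.07 w 0.996 t 9.25
scene 456 [0.4446 0.0819 0.054 ]
scene 433 [0.6212 0.0911 0.054 ]
scene 182 [ 0.4493 -0.092   0.054 ]
scene 142 [0.4392 0.2767 0.054 ]
top 834 [0.435  0.0792 0.054 ]
top 546 [0.6175 0.0896 0.054 ]
top 316 [ 0.4319 -0.0936  0.054 ]
top 242 [0.4156 0.2703 0.054 ]
```

```bash

python3 -m jog '[{"dx":0,"dy":1,"dz":25,"ax":0,"ay":0,"az":0},{"dx":0,"dy":0,"dz":25,"ax":0,"ay":0,"az":0},{"dx":0,"dy":0,"dz":25,"ax":0,"ay":0,"az":0},{"dx":0,"dy":0,"dz":17,"ax":0,"ay":0,"az":0},{"dx":0,"dy":0,"dz":8,"ax":0,"ay":0,"az":0},{"dx":0,"dy":0,"dz":0,"ax":0,"ay":0,"az":0},{"dx":0,"dy":0,"dz":0,"ax":0,"ay":0,"az":0}]'
python3 -m jog '[{"dx":0,"dy":0,"dz":0,"ax":0,"ay":0,"az":0},{"dx":0,"dy":0,"dz":0,"ax":0,"ay":0,"az":0},{"dx":0,"dy":0,"dz":0,"ax":0,"ay":0,"az":0},{"dx":0,"dy":0,"dz":0,"ax":0,"ay":0,"az":0},{"dx":0,"dy":0,"dz":0,"ax":0,"ay":0,"az":0},{"dx":0,"dy":0,"dz":0,"ax":0,"ay":0,"az":0},{"dx":0,"dy":0,"dz":0,"ax":0,"ay":0,"az":0},{"dx":0,"dy":0,"dz":0,"ax":0,"ay":0,"az":0},{"dx":0,"dy":0,"dz":0,"ax":0,"ay":0,"az":0},{"dx":0,"dy":0,"dz":0,"ax":0,"ay":0,"az":0}]' 0.0 40
python3 -c "
from h import *
to(*P[44],.28)"
```

```text
time: 9.93
tool_pos: [0.437, -0.1001, 0.1798]
tcp_rot: [-2.438, -1.981, 0.0]
wrist_force: [0.5, -0.6, 0.8]
width: 0.999
grip_force: 0.0
time: 10.77
tool_pos: [0.4369, -0.1008, 0.181]
tcp_rot: [2.439, 1.978, 0.002]
wrist_force: [-0.7, 0.7, 6.6]
width: 0.504
grip_force: 40.3
delta tool mm [139.  139.2 -98.7] len 197 yaw_x 78.09 tilt 0.13 w 0.504 t 10.7667
```

```bash

python3 -m jog '[{"dx":0,"dy":0,"dz":-12,"ax":0,"ay":0,"az":0},{"dx":0,"dy":0,"dz":-25,"ax":0,"ay":0,"az":0},{"dx":0,"dy":0,"dz":-30,"ax":0,"ay":0,"az":0},{"dx":10,"dy":10,"dz":-21,"ax":0,"ay":0,"az":0},{"dx":20,"dy":20,"dz":-10,"ax":0,"ay":0,"az":0},{"dx":20,"dy":20,"dz":0,"ax":0,"ay":0,"az":0},{"dx":20,"dy":20,"dz":0,"ax":0,"ay":0,"az":0},{"dx":20,"dy":20,"dz":0,"ax":0,"ay":0,"az":0},{"dx":20,"dy":20,"dz":0,"ax":0,"ay":0,"az":0},{"dx":20,"dy":20,"dz":0,"ax":0,"ay":0,"az":0},{"dx":9,"dy":9,"dz":0,"ax":0,"ay":0,"az":0},{"dx":0,"dy":0,"dz":10,"ax":0,"ay":0,"az":0},{"dx":0,"dy":0,"dz":22,"ax":0,"ay":0,"az":0},{"dx":0,"dy":0,"dz":22,"ax":0,"ay":0,"az":0},{"dx":0,"dy":0,"dz":14,"ax":0,"ay":0,"az":0},{"dx":0,"dy":0,"dz":7,"ax":0,"ay":0,"az":0},{"dx":0,"dy":0,"dz":0,"ax":0,"ay":0,"az":0},{"dx":0,"dy":0,"dz":0,"ax":0,"ay":0,"az":0},{"dx":0,"dy":0,"dz":0,"ax":0,"ay":0,"az":0}]'
python3 -c "
from h import *
to(*P[44],.194)"
```

```text
time: 12.35
tool_pos: [0.6011, 0.0064, 0.2037]
tcp_rot: [2.439, 1.978, 0.002]
wrist_force: [0.3, -0.3, -0.9]
width: 0.501
grip_force: 40.9
delta tool mm [0.2 0.5 9.7] len 1 yaw_x 78.09 tilt 0.09 w 0.501 t 12.35
```

```bash

python3 -m jog '[{"dx":0,"dy":0,"dz":3,"ax":0,"ay":0,"az":0},{"dx":0,"dy":0,"dz":3,"ax":0,"ay":0,"az":0},{"dx":0,"dy":0,"dz":1,"ax":0,"ay":0,"az":0},{"dx":0,"dy":0,"dz":0,"ax":0,"ay":0,"az":0},{"dx":0,"dy":0,"dz":0,"ax":0,"ay":0,"az":0}]'
python3 -m jog '[{"dx":0,"dy":0,"dz":1.5,"ax":0,"ay":0,"az":0},{"dx":0,"dy":0,"dz":0,"ax":0,"ay":0,"az":0},{"dx":0,"dy":0,"dz":0,"ax":0,"ay":0,"az":0}]'
python3 -m jog '[{"dx":0,"dy":0,"dz":1.5,"ax":0,"ay":0,"az":0},{"dx":0,"dy":0,"dz":0,"ax":0,"ay":0,"az":0},{"dx":0,"dy":0,"dz":0,"ax":0,"ay":0,"az":0}]'
```

```text
time: 12.77
tool_pos: [0.6008, 0.0068, 0.1957]
tcp_rot: [-2.439, -1.979, 0.0]
wrist_force: [1.1, 0.5, -0.5]
width: 0.503
grip_force: 40.9
time: 13.02
tool_pos: [0.6008, 0.0068, 0.1941]
tcp_rot: [-2.439, -1.979, 0.0]
wrist_force: [-0.5, -0.1, -0.2]
width: 0.502
grip_force: 40.9
time: 13.27
tool_pos: [0.6011, 0.0068, 0.193]
tcp_rot: [2.439, 1.979, 0.001]
wrist_force: [-0.2, -0.4, 1.4]
width: 0.499
grip_force: 40.8
```

```bash

python3 -m jog '[{"dx":0,"dy":0,"dz":0.5,"ax":0,"ay":0,"az":0},{"dx":0,"dy":0,"dz":0,"ax":0,"ay":0,"az":0}]'
python3 -m jog '[{"dx":0,"dy":0,"dz":0,"ax":0,"ay":0,"az":0},{"dx":0,"dy":0,"dz":0,"ax":0,"ay":0,"az":0},{"dx":0,"dy":0,"dz":0,"ax":0,"ay":0,"az":0},{"dx":0,"dy":0,"dz":0,"ax":0,"ay":0,"az":0},{"dx":0,"dy":0,"dz":0,"ax":0,"ay":0,"az":0},{"dx":0,"dy":0,"dz":0,"ax":0,"ay":0,"az":0},{"dx":0,"dy":0,"dz":-12,"ax":0,"ay":0,"az":0},{"dx":0,"dy":0,"dz":-25,"ax":0,"ay":0,"az":0},{"dx":0,"dy":0,"dz":-25,"ax":0,"ay":0,"az":0},{"dx":0,"dy":0,"dz":-25,"ax":0,"ay":0,"az":0},{"dx":22.6,"dy":-23.3,"dz":0,"ax":0,"ay":0,"az":0},{"dx":22.6,"dy":-23.3,"dz":0,"ax":0,"ay":0,"az":0},{"dx":22.6,"dy":-23.3,"dz":0,"ax":0,"ay":0,"az":0},{"dx":22.6,"dy":-23.3,"dz":0,"ax":0,"ay":0,"az":0},{"dx":22.6,"dy":-23.3,"dz":0,"ax":0,"ay":0,"az":0},{"dx":22.6,"dy":-23.3,"dz":0,"ax":0,"ay":0,"az":0},{"dx":22.6,"dy":-23.3,"dz":0,"ax":0,"ay":0,"az":0},{"dx":22.6,"dy":-23.3,"dz":0,"ax":0,"ay":0,"az":0},{"dx":22.6,"dy":-23.3,"dz":0,"ax":0,"ay":0,"az":0},{"dx":22.6,"dy":-23.3,"dz":0,"ax":0,"ay":0,"az":0}]' 1.0
python3 -m jog '[{"dx":0,"dy":0,"dz":0,"ax":0,"ay":0,"az":0},{"dx":0,"dy":0,"dz":0,"ax":0,"ay":0,"az":0}]'
python3 -c "
from h import *
to(*T[34],.175)
for n in('scene','top'):
    c=optics.read_camera(n)
    for a,u,v in blobs(c,*YEL): print(n,a,ray(c,u,v,.048).round(4))"
```

```text
time: 13.43
tool_pos: [0.6011, 0.0068, 0.193]
tcp_rot: [2.439, 1.979, 0.001]
wrist_force: [-1.7, 0.9, 5.9]
width: 0.504
grip_force: 41.4
time: 15.1
tool_pos: [0.4185, 0.2771, 0.2804]
tcp_rot: [2.44, 1.979, 0.002]
wrist_force: [0.7, 0.8, -0.1]
width: 0.998
grip_force: 0.0
time: 15.27
tool_pos: [0.4186, 0.2772, 0.2801]
tcp_rot: [2.436, 1.984, 0.002]
wrist_force: [1.0, -0.6, 0.0]
width: 0.999
grip_force: 0.0
delta tool mm [ -1.4   1.6 105.1] len 2 yaw_x 78.32 tilt 0.06 w 0.999 t 15.2667
scene 458 [0.4403 0.0806 0.048 ]
scene 432 [0.6178 0.0899 0.048 ]
scene 282 [0.6032 0.0065 0.048 ]
scene 118 [0.4329 0.2779 0.048 ]
top 834 [0.4359 0.0791 0.048 ]
top 546 [0.6197 0.0896 0.048 ]
top 376 [0.6    0.0052 0.048 ]
```

Tin 44 is well placed. Next is tin 34.

```bash

python3 -m jog '[{"dx":-1,"dy":1,"dz":25,"ax":0,"ay":0,"az":0},{"dx":0,"dy":0,"dz":25,"ax":0,"ay":0,"az":0},{"dx":0,"dy":0,"dz":25,"ax":0,"ay":0,"az":0},{"dx":0,"dy":0,"dz":17,"ax":0,"ay":0,"az":0},{"dx":0,"dy":0,"dz":10,"ax":0,"ay":0,"az":0},{"dx":0,"dy":0,"dz":2,"ax":0,"ay":0,"az":0},{"dx":0,"dy":0,"dz":0,"ax":0,"ay":0,"az":0},{"dx":0,"dy":0,"dz":0,"ax":0,"ay":0,"az":0}]'
python3 -m jog '[{"dx":0,"dy":0,"dz":0,"ax":0,"ay":0,"az":0},{"dx":0,"dy":0,"dz":0,"ax":0,"ay":0,"az":0},{"dx":0,"dy":0,"dz":0,"ax":0,"ay":0,"az":0},{"dx":0,"dy":0,"dz":0,"ax":0,"ay":0,"az":0},{"dx":0,"dy":0,"dz":0,"ax":0,"ay":0,"az":0},{"dx":0,"dy":0,"dz":0,"ax":0,"ay":0,"az":0},{"dx":0,"dy":0,"dz":0,"ax":0,"ay":0,"az":0},{"dx":0,"dy":0,"dz":0,"ax":0,"ay":0,"az":0},{"dx":0,"dy":0,"dz":0,"ax":0,"ay":0,"az":0},{"dx":0,"dy":0,"dz":0,"ax":0,"ay":0,"az":0},{"dx":0,"dy":0,"dz":0,"ax":0,"ay":0,"az":0},{"dx":0,"dy":0,"dz":0,"ax":0,"ay":0,"az":0}]' 0.0 40
python3 -c "
from h import *
to(*P[34],.295)"
```

```text
time: 16.03
tool_pos: [0.4212, 0.2747, 0.1762]
tcp_rot: [2.44, 1.978, 0.003]
wrist_force: [0.8, -0.4, -0.1]
width: 0.997
grip_force: 0.0
time: 17.03
tool_pos: [0.4205, 0.2751, 0.176]
tcp_rot: [2.439, 1.979, 0.002]
wrist_force: [-1.1, -0.9, 5.4]
width: 0.388
grip_force: 39.7
delta tool mm [-310.3  232.8 -119.1] len 388 yaw_x 78.12 tilt 0.06 w 0.388 t 17.0333
```

```bash

python3 -m jog '[{"dx":0,"dy":0,"dz":-12,"ax":0,"ay":0,"az":0},{"dx":0,"dy":0,"dz":-25,"ax":0,"ay":0,"az":0},{"dx":0,"dy":0,"dz":-30,"ax":0,"ay":0,"az":0},{"dx":0,"dy":0,"dz":-30,"ax":0,"ay":0,"az":0},{"dx":-13,"dy":9.7,"dz":-22,"ax":0,"ay":0,"az":0},{"dx":-26,"dy":19.4,"dz":0,"ax":0,"ay":0,"az":0},{"dx":-26,"dy":19.4,"dz":0,"ax":0,"ay":0,"az":0},{"dx":-26,"dy":19.4,"dz":0,"ax":0,"ay":0,"az":0},{"dx":-26,"dy":19.4,"dz":0,"ax":0,"ay":0,"az":0},{"dx":-26,"dy":19.4,"dz":0,"ax":0,"ay":0,"az":0},{"dx":-26,"dy":19.4,"dz":0,"ax":0,"ay":0,"az":0},{"dx":-26,"dy":19.4,"dz":0,"ax":0,"ay":0,"az":0},{"dx":-26,"dy":19.4,"dz":0,"ax":0,"ay":0,"az":0},{"dx":-26,"dy":19.4,"dz":0,"ax":0,"ay":0,"az":0},{"dx":-26,"dy":19.4,"dz":0,"ax":0,"ay":0,"az":0},{"dx":-26,"dy":19.4,"dz":0,"ax":0,"ay":0,"az":0},{"dx":-11,"dy":9.7,"dz":0,"ax":0,"ay":0,"az":0},{"dx":0,"dy":0,"dz":0,"ax":0,"ay":0,"az":0},{"dx":0,"dy":0,"dz":0,"ax":0,"ay":0,"az":0}]'
python3 -c "
from h import *
to(*P[34],.190)"
```

```text
time: 18.62
tool_pos: [0.584, -0.0768, 0.2942]
tcp_rot: [-2.44, -1.977, 0.0]
wrist_force: [-0.9, 0.4, -0.6]
width: 0.384
grip_force: 39.9
delta tool mm [  0.2   0.4 104.2] len 0 yaw_x 78.01 tilt 0.07 w 0.384 t 18.6167
```

```bash

python3 -m jog '[{"dx":0,"dy":0,"dz":12,"ax":0,"ay":0,"az":0},{"dx":0,"dy":0,"dz":25,"ax":0,"ay":0,"az":0},{"dx":0,"dy":0,"dz":25,"ax":0,"ay":0,"az":0},{"dx":0,"dy":0,"dz":22,"ax":0,"ay":0,"az":0},{"dx":0,"dy":0,"dz":12,"ax":0,"ay":0,"az":0},{"dx":0,"dy":0,"dz":4,"ax":0,"ay":0,"az":0},{"dx":0,"dy":0,"dz":2,"ax":0,"ay":0,"az":0},{"dx":0,"dy":0,"dz":0,"ax":0,"ay":0,"az":0},{"dx":0,"dy":0,"dz":0,"ax":0,"ay":0,"az":0}]'
python3 -m jog '[{"dx":0,"dy":0,"dz":1.5,"ax":0,"ay":0,"az":0},{"dx":0,"dy":0,"dz":0,"ax":0,"ay":0,"az":0},{"dx":0,"dy":0,"dz":0,"ax":0,"ay":0,"az":0}]'
python3 -m jog '[{"dx":0,"dy":0,"dz":1,"ax":0,"ay":0,"az":0},{"dx":0,"dy":0,"dz":0,"ax":0,"ay":0,"az":0},{"dx":0,"dy":0,"dz":0,"ax":0,"ay":0,"az":0}]'
```

```text
time: 19.37
tool_pos: [0.5849, -0.0764, 0.1935]
tcp_rot: [2.438, 1.979, 0.003]
wrist_force: [0.8, -0.1, 0.3]
width: 0.382
grip_force: 39.9
time: 19.62
tool_pos: [0.5845, -0.0767, 0.1915]
tcp_rot: [2.439, 1.979, 0.002]
wrist_force: [0.1, -0.4, 0.3]
width: 0.386
grip_force: 39.9
time: 19.87
tool_pos: [0.5841, -0.0766, 0.1897]
tcp_rot: [-2.44, -1.979, 0.0]
wrist_force: [0.9, -0.4, -0.3]
width: 0.379
grip_force: 39.9
```

```bash

python3 -m jog '[{"dx":0,"dy":0,"dz":1,"ax":0,"ay":0,"az":0},{"dx":0,"dy":0,"dz":0,"ax":0,"ay":0,"az":0},{"dx":0,"dy":0,"dz":0,"ax":0,"ay":0,"az":0}]'
python3 -m jog '[{"dx":0,"dy":0,"dz":1,"ax":0,"ay":0,"az":0},{"dx":0,"dy":0,"dz":0,"ax":0,"ay":0,"az":0},{"dx":0,"dy":0,"dz":0,"ax":0,"ay":0,"az":0}]'
```

```text
time: 20.12
tool_pos: [0.584, -0.0766, 0.1885]
tcp_rot: [-2.439, -1.979, 0.0]
wrist_force: [-0.7, 0.1, 0.3]
width: 0.384
grip_force: 39.9
time: 20.37
tool_pos: [0.5842, -0.0766, 0.188]
tcp_rot: [2.439, 1.979, 0.0]
wrist_force: [-1.4, 0.1, 2.8]
width: 0.383
grip_force: 40.1
```

```bash

python3 -m jog '[{"dx":0,"dy":0,"dz":0,"ax":0,"ay":0,"az":0},{"dx":0,"dy":0,"dz":0,"ax":0,"ay":0,"az":0},{"dx":0,"dy":0,"dz":0,"ax":0,"ay":0,"az":0},{"dx":0,"dy":0,"dz":0,"ax":0,"ay":0,"az":0},{"dx":0,"dy":0,"dz":0,"ax":0,"ay":0,"az":0},{"dx":0,"dy":0,"dz":0,"ax":0,"ay":0,"az":0},{"dx":0,"dy":0,"dz":-12,"ax":0,"ay":0,"az":0},{"dx":0,"dy":0,"dz":-25,"ax":0,"ay":0,"az":0},{"dx":0,"dy":0,"dz":-30,"ax":0,"ay":0,"az":0},{"dx":0,"dy":0,"dz":-25,"ax":0,"ay":0,"az":0},{"dx":17.6,"dy":-25,"dz":0,"ax":0,"ay":0,"az":0},{"dx":17.6,"dy":-25,"dz":0,"ax":0,"ay":0,"az":0},{"dx":17.6,"dy":-25,"dz":0,"ax":0,"ay":0,"az":0},{"dx":17.6,"dy":-25,"dz":0,"ax":0,"ay":0,"az":0},{"dx":17.6,"dy":-25,"dz":0,"ax":0,"ay":0,"az":0},{"dx":17.6,"dy":-25,"dz":0,"ax":0,"ay":0,"az":0},{"dx":17.6,"dy":-25,"dz":0,"ax":0,"ay":0,"az":0},{"dx":0,"dy":0,"dz":0,"ax":0,"ay":0,"az":0},{"dx":0,"dy":0,"dz":0,"ax":0,"ay":0,"az":0}]' 1.0
python3 -c "
from h import *
to(*T[64],.179)"
```

```text
time: 21.95
tool_pos: [0.4374, 0.0809, 0.2805]
tcp_rot: [2.436, 1.982, 0.001]
wrist_force: [0.2, 0.3, -0.5]
width: 1.001
grip_force: 0.0
delta tool mm [ -0.8   0.6 101.5] len 1 yaw_x 78.26 tilt 0.07 w 1.001 t 21.95
```

```bash

python3 -m jog '[{"dx":-1,"dy":0.5,"dz":20,"ax":0,"ay":0,"az":0},{"dx":0,"dy":0,"dz":25,"ax":0,"ay":0,"az":0},{"dx":0,"dy":0,"dz":20,"ax":0,"ay":0,"az":0},{"dx":0,"dy":0,"dz":20,"ax":0,"ay":0,"az":0},{"dx":0,"dy":0,"dz":14,"ax":0,"ay":0,"az":0},{"dx":0,"dy":0,"dz":0,"ax":0,"ay":0,"az":0},{"dx":0,"dy":0,"dz":0,"ax":0,"ay":0,"az":0}]'
python3 -m jog '[{"dx":0,"dy":0,"dz":0,"ax":0,"ay":0,"az":0},{"dx":0,"dy":0,"dz":0,"ax":0,"ay":0,"az":0},{"dx":0,"dy":0,"dz":0,"ax":0,"ay":0,"az":0},{"dx":0,"dy":0,"dz":0,"ax":0,"ay":0,"az":0},{"dx":0,"dy":0,"dz":0,"ax":0,"ay":0,"az":0},{"dx":0,"dy":0,"dz":0,"ax":0,"ay":0,"az":0},{"dx":0,"dy":0,"dz":0,"ax":0,"ay":0,"az":0},{"dx":0,"dy":0,"dz":0,"ax":0,"ay":0,"az":0}]' 0.0 45
python3 -c "
from h import *
to(*P[64],.28)"
```

```text
time: 22.53
tool_pos: [0.4391, 0.0784, 0.1805]
tcp_rot: [-2.44, -1.978, 0.002]
wrist_force: [-0.1, 0.2, 0.7]
width: 1.0
grip_force: 0.0
time: 23.2
tool_pos: [0.4397, 0.079, 0.1823]
tcp_rot: [2.438, 1.978, 0.004]
wrist_force: [0.2, -1.7, 6.3]
width: 0.736
grip_force: 49.9
delta tool mm [131.9 173.  -97. ] len 218 yaw_x 78.12 tilt 0.18 w 0.736 t 23.2
```

```bash

python3 -m jog '[{"dx":0,"dy":0,"dz":-12,"ax":0,"ay":0,"az":0},{"dx":0,"dy":0,"dz":-25,"ax":0,"ay":0,"az":0},{"dx":0,"dy":0,"dz":-30,"ax":0,"ay":0,"az":0},{"dx":0,"dy":0,"dz":-25,"ax":0,"ay":0,"az":0},{"dx":9.4,"dy":12.3,"dz":-5,"ax":0,"ay":0,"az":0},{"dx":18.8,"dy":24.7,"dz":0,"ax":0,"ay":0,"az":0},{"dx":18.8,"dy":24.7,"dz":0,"ax":0,"ay":0,"az":0},{"dx":18.8,"dy":24.7,"dz":0,"ax":0,"ay":0,"az":0},{"dx":18.8,"dy":24.7,"dz":0,"ax":0,"ay":0,"az":0},{"dx":18.8,"dy":24.7,"dz":0,"ax":0,"ay":0,"az":0},{"dx":18.8,"dy":24.7,"dz":0,"ax":0,"ay":0,"az":0},{"dx":9.4,"dy":12.3,"dz":0,"ax":0,"ay":0,"az":0},{"dx":0,"dy":0,"dz":12,"ax":0,"ay":0,"az":0},{"dx":0,"dy":0,"dz":22,"ax":0,"ay":0,"az":0},{"dx":0,"dy":0,"dz":22,"ax":0,"ay":0,"az":0},{"dx":0,"dy":0,"dz":14,"ax":0,"ay":0,"az":0},{"dx":0,"dy":0,"dz":5,"ax":0,"ay":0,"az":0},{"dx":0,"dy":0,"dz":0,"ax":0,"ay":0,"az":0},{"dx":0,"dy":0,"dz":0,"ax":0,"ay":0,"az":0},{"dx":0,"dy":0,"dz":0,"ax":0,"ay":0,"az":0}]'
python3 -c "
from h import *
to(*P[64],.195)"
```

```text
time: 24.87
tool_pos: [0.6354, 0.1722, 0.2042]
tcp_rot: [2.439, 1.979, 0.003]
wrist_force: [-0.4, -0.2, -1.6]
width: 0.735
grip_force: 50.1
delta tool mm [0.4 0.3 9.2] len 0 yaw_x 78.11 tilt 0.14 w 0.735 t 24.8667
```

```bash

python3 -m jog '[{"dx":0,"dy":0,"dz":3,"ax":0,"ay":0,"az":0},{"dx":0,"dy":0,"dz":3,"ax":0,"ay":0,"az":0},{"dx":0,"dy":0,"dz":1,"ax":0,"ay":0,"az":0},{"dx":0,"dy":0,"dz":0,"ax":0,"ay":0,"az":0},{"dx":0,"dy":0,"dz":0,"ax":0,"ay":0,"az":0}]'
python3 -m jog '[{"dx":0,"dy":0,"dz":1.5,"ax":0,"ay":0,"az":0},{"dx":0,"dy":0,"dz":0,"ax":0,"ay":0,"az":0},{"dx":0,"dy":0,"dz":0,"ax":0,"ay":0,"az":0}]'
python3 -m jog '[{"dx":0,"dy":0,"dz":1,"ax":0,"ay":0,"az":0},{"dx":0,"dy":0,"dz":0,"ax":0,"ay":0,"az":0},{"dx":0,"dy":0,"dz":0,"ax":0,"ay":0,"az":0}]'
```

```text
time: 25.28
tool_pos: [0.6347, 0.1721, 0.1957]
tcp_rot: [-2.44, -1.979, 0.0]
wrist_force: [-0.6, -0.2, -2.1]
width: 0.736
grip_force: 50.1
time: 25.53
tool_pos: [0.635, 0.1722, 0.1944]
tcp_rot: [2.439, 1.979, 0.001]
wrist_force: [-0.6, 0.2, -0.5]
width: 0.736
grip_force: 50.1
time: 25.78
tool_pos: [0.635, 0.1722, 0.1944]
tcp_rot: [2.439, 1.979, 0.001]
wrist_force: [-3.0, -1.6, 4.4]
width: 0.736
grip_force: 50.7
```

Contact. I'll release, lift and retract towards the base.

```bash

python3 -m jog '[{"dx":0,"dy":0,"dz":0,"ax":0,"ay":0,"az":0},{"dx":0,"dy":0,"dz":0,"ax":0,"ay":0,"az":0},{"dx":0,"dy":0,"dz":0,"ax":0,"ay":0,"az":0},{"dx":0,"dy":0,"dz":0,"ax":0,"ay":0,"az":0},{"dx":0,"dy":0,"dz":0,"ax":0,"ay":0,"az":0},{"dx":0,"dy":0,"dz":0,"ax":0,"ay":0,"az":0},{"dx":0,"dy":0,"dz":-12,"ax":0,"ay":0,"az":0},{"dx":0,"dy":0,"dz":-25,"ax":0,"ay":0,"az":0},{"dx":0,"dy":0,"dz":-30,"ax":0,"ay":0,"az":0},{"dx":0,"dy":0,"dz":-30,"ax":0,"ay":0,"az":0},{"dx":17,"dy":-20,"dz":-5,"ax":0,"ay":0,"az":0},{"dx":17,"dy":-20,"dz":0,"ax":0,"ay":0,"az":0},{"dx":17,"dy":-20,"dz":0,"ax":0,"ay":0,"az":0},{"dx":17,"dy":-20,"dz":0,"ax":0,"ay":0,"az":0},{"dx":17,"dy":-20,"dz":0,"ax":0,"ay":0,"az":0},{"dx":17,"dy":-20,"dz":0,"ax":0,"ay":0,"az":0},{"dx":17,"dy":-20,"dz":0,"ax":0,"ay":0,"az":0},{"dx":17,"dy":-20,"dz":0,"ax":0,"ay":0,"az":0},{"dx":0,"dy":0,"dz":0,"ax":0,"ay":0,"az":0},{"dx":0,"dy":0,"dz":0,"ax":0,"ay":0,"az":0}]' 1.0
python3 - <<'E'
from h import *
for n in('scene','top'):
    c=optics.read_camera(n); cv2.imwrite(f"pics/{n}_end.png",c["img"][:,:,::-1])
    for (a,u,v),d,z in zip(blobs(c,*YEL),(64,54,44,34),(.06,.054,.048,.042)):
        p=ray(c,u,v,z);print(n,d,a,p.round(4),"off mm",((p[:2]-P[d])*1000).round(1))
E
```

```text
time: 27.45
tool_pos: [0.5055, 0.3392, 0.2961]
tcp_rot: [2.437, 1.983, 0.001]
wrist_force: [-0.8, 0.5, 0.0]
width: 1.003
grip_force: 0.0
scene 64 635 [0.6379 0.1728 0.06  ] off mm [2.1 0.3]
scene 54 435 [0.6212 0.0913 0.054 ] off mm [2.6 1.9]
scene 44 280 [0.603  0.0066 0.048 ] off mm [1.4 0.1]
scene 34 169 [ 0.5863 -0.0747  0.042 ] off mm [2.  1.9]
top 64 751 [0.6342 0.1713 0.06  ] off mm [-1.6 -1.2]
top 54 549 [0.6174 0.0897 0.054 ] off mm [-1.2  0.3]
top 44 377 [0.6    0.0053 0.048 ] off mm [-1.6 -1.2]
top 34 237 [ 0.5837 -0.0762  0.042 ] off mm [-0.6  0.4]
```

View pics/top_end.png

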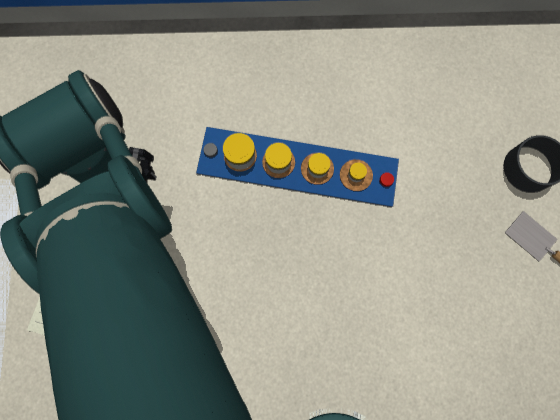

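The top view shows all four tins centred on their pads, from smallest at (358,171) beside the red stud to largest at (239,151). The gripper is clear of everything.

```bash
python3 -c "
from workcell import bot
print(bot.finish_job())"
```

```text
the job is handed in; nothing more can be done
None
```

All four tins stand upright and released on their pads, smallest next to the red stud and largest at the far end, each within about 3 mm of its pad centre; I never moved near the beaker, and the job was handed in at about 27 s of the 99 s, with no verdict returned.

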